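# Put the press punches away

## Robot

A 7-joint arm with a two-finger parallel gripper is mounted at the origin on the work surface. World frame = base frame: x ahead of the robot, y to its left, z up, the work surface at z = 0. Lengths are in m, angles in rad, forces in N, time in s.
With the tool pointing down it reaches from about 0.35 to 0.9 m from the base axis. Payload 8.1 kg.
Tool frame: the origin (TCP) lies at the very end of the fingers, on their centre line; the grasp point (between the pads) lies 19 mm behind it; z points along the fingers, y is the line along which they close (so a half turn about z gives the same grasp; the last joint's range is limited). The gripper opens to 92 mm and grips with 3 to 60 N. Pads are 19 mm wide; open, the fingers measure 130 mm over their backs; the gripper's body (75 mm by 190 mm) begins 47 mm behind the grasp point.
Start: joints at [-0.103, 0.434, 0.025, 1.573, -0.012, 1.134, -0.075], TCP at [0.625, -0, 0.227] pointing down, gripper open.
Joint ranges: [-2.62, 2.62], [-0.44, 2.09], [-1.27, 1.32], [0.08, 2.57], [-1.32, 4.46], [0.12, 2], [-2.74, 2.74]. Speed limits (rad/s): [2.22, 2.22, 3.01, 3.01, 3.14, 3.14, 3.14].

## Interface

Orientations are given as a rotation vector (axis times angle).
In Python, from cell import arm gives the robot as it stands.
- The arm moves only by the shell command python3 -m pendant 'ROWS' [FORCE]. ROWS is a JSON object of lists of equal length, an entry for each row: "slide": the shift along the tool's x, y, z in units of 0.3 m (1.0 is 0.3 m), a list of three; "dr": the turn, a rotation vector about the tool's x, y, z in units of 0.12 rad (1.0 is 0.12 rad), a list of three; "claw": the opening, from 0 (shut) to 1 (fully open). In form: {"slide": [[tx, ty, tz], ...], "dr": [[ax, ay, az], ...], "claw": [claw, ...]}. A call has 1 to 10 rows; each row shifts and turns the commanded pose from where the row before left it, along the tool's axes as they then stand; what a row does not reach is not made up. A row lasts 1/10 s, in which the tool goes at most 50 mm and 8.59 degrees, less where a joint would pass 70% of its speed; a pose out of reach is approached as far as the arm can. A call with a number of a shift or a turn outside -1 to 1 is refused whole. A call with a gripper value outside its range is refused whole. The fingers move at their own pace and stop on an object; FORCE is the grip in N (left out, the last holds). Time passes only in rows, so rows that do not move let the fingers close. It gives the time, the measured TCP pose, the force, the opening and the grip force at its end, in the units of the state.
- arm.observe(): the state, without advancing time (a new reading comes with each control period).
- arm.get_image(name): name is "scene" or "side" or "wrist"; returns the picture (384x512x3 uint8, red, green, blue); there is no depth.
- arm.calibration(name): a dict with "K" (3x3 intrinsics, pixels), "xyz" and "orientation" of the camera in the world. Camera axes: x right, y up, looking along -z (the intrinsics and any distortion apply to the point x, -y, -z); pixel columns grow to the right and rows downward; lengths in m; the calibration is good to about 2 mm. A picture is of the moment at which its call begins: read the wrist's pose just before it. calibration takes no time and is no camera call; for the wrist camera it gives the pose at the moment of the call.
- arm.sign_off(): hands the job in; it is judged then, once.
The state is a dict: "clock": time; "joints": joint angles; "dq": joint speeds; "joint_efforts": joint torques, N m; "position": TCP position; "ee_rot": TCP orientation; "force": force on the tool from outside, world axes, zero at the start; "ft_torque": the same for the moment, N m; "width": opening from 0.0 (shut) to 1.0 (fully open); "gripper_force": force on a finger pad.
Only numpy, scipy, OpenCV 4.12 (cv2) and the standard library are available. Lean on these libraries where they do the work, as an engineer would, in place of code of your own. Each camera call takes 0.05 s, during which the arm holds its last target. There are 200 camera calls.

## Task

Put the three steel press punches (disc foot with a shank) away, each standing upright: the one with the widest foot in the square tray, the one with the middle foot in the round dish, and the one with the narrowest foot in the wooden case with the sliding cover, which you slide back first and slide fully shut afterwards. Leave the plain steel sleeve and the pliers where they are.

Things in the scene. Friction and masses are not known exactly. Their poses are not given: they have to be found in the camera images.
- punch_wide: the widest press punch: bare turned steel, about 350 g, standing upright: a round disc foot 60 mm across and 12 mm thick with a round shank 18 mm across rising from its middle; 55 mm high in all. Origin: centre of its underside; z up along the shank. Pinch it by the shank; the same origin stands on the floor of its target when put away
- punch_middle: the middle press punch: bare turned steel, about 200 g, standing upright: a round disc foot 42 mm across and 12 mm thick with a round shank 18 mm across rising from its middle; 55 mm high in all. Origin: centre of its underside; z up along the shank. Pinch it by the shank; the same origin stands on the floor of its target when put away
- punch_narrow: the narrowest press punch: bare turned steel, about 135 g, standing upright: a round disc foot 28 mm across and 12 mm thick with a round shank 18 mm across rising from its middle; 55 mm high in all. Origin: centre of its underside; z up along the shank. Pinch it by the shank; the same origin stands on the floor of its target when put away
- tray: square open tray of grey plastic, fixed to the bench, 92 x 92 mm outside, 16 mm high, walls 4 mm, floor 4 mm thick (inside 84 x 84 mm, 12 mm deep). Origin: centre of its underside, on the bench; x and y along its sides. Low enough for the fingers holding a shank to stay above its rim
- dish: round open dish of bare aluminium, fixed to the bench, 78 mm across at the rim, 16 mm high, inside about 64 mm across at its floor, which is 4 mm thick. Origin: centre of its underside, on the bench
- case: wooden case with sliding cover, fixed to the bench: 130 mm along x, 112 mm along y; walls 5 mm, floor 4 mm thick; side walls 74 mm high, end walls 64 mm; inside 120 x 102 mm (the 55 mm narrow punch stands in it under the cover). Origin: centre of its underside, on the bench. x: the way the cover opens (roughly away from the robot)
- cover (a joint): how far the plywood cover is slid back along the case's +x (m): 0 shut, 0.105 fully open. Cover 130 mm long, 5 mm thick, top 69 mm above the bench; slides in grooves with about 1.5 N friction, stays where left, overhangs the far end when open; the open part of the inside is then the -x end, about 100 mm long. May start up to 20 mm open
- cover_grip (a point): centre of the top of the cover's grip: a dark wooden bar across the middle of the cover, 14 mm thick along the case's x, 55 mm long along the case's y, 22 mm high above the cover, its top 91 mm above the bench; moves with the cover
- sleeve: bystander: plain steel tube standing on end, 36 mm across, bore 22 mm, 45 mm high, with no foot or shank. Origin: centre of its underside. To be left alone
- pliers: bystander: pliers with red handles lying flat on the far part of the bench, about 225 mm long, 55 mm wide, 17 mm high. Origin: on the underside near the middle; x points to the jaws. To be left alone
Mind the look-alikes: they are no part of the job. Leave any purple look-alike of the punch_wide alone. What is shaped like the punch_narrow but yellow is not meant.

How it is judged:
On the way, in this order (a step that is already met when the one before it is completed fails the run):
1. the case's cover is slid back (value of joint cover above 0.04 m), for 0.1 s.
2. the narrowest punch stands on the floor of the case (x of punch_narrow in the frame of case between -0.05 and 0.05 m and y of punch_narrow in the frame of case between -0.04 and 0.04 m and z of punch_narrow in the frame of case between 0.001 and 0.008 m and angle between punch_narrow's own z axis and vertical below 0.12 rad), for 0.2 s.
At the end, for the whole second after the job is handed in: Upright (7 degrees), at rest and on the floor: the widest punch in the tray (within 22 mm of its centre), the middle one in the dish (18 mm), the narrowest inside the case; the cover shut to within 6 mm; sleeve and pliers never moved more than 20 mm (all of step 2 and horizontal distance between punch_wide and tray below 0.022 m and z of punch_wide in the frame of tray between 0.001 and 0.008 m and angle between each of punch_wide, punch_middle's own z axis and vertical below 0.12 rad and horizontal distance between punch_middle and dish below 0.018 m and z of punch_middle in the frame of dish between 0.001 and 0.008 m and value of joint cover below 0.006 m and linear speed of each of punch_wide, punch_middle, punch_narrow below 0.02 m/s); the robot touches nothing.
It fails at once if the sleeve is moved more than 20 mm (distance of sleeve from where it was at the start of the episode above 0.02 m).
It fails at once if the pliers are moved more than 20 mm (distance of pliers from where it was at the start of the episode above 0.02 m).
It also fails if it takes over 106 s, if anything falls off the work surface, if the arm or the gripper's body presses on something with over 40 N, if the wrist force passes 120 N, or if a joint passes its speed limit or range.

## Working session

There is one attempt and no reset: what is moved stays moved. The work goes in short steps, Python scripts to look and compute and a shell command to move; the robot and the scene stay as the last step left them, time stands still between calls to the robot, and variables do not carry over. Pictures are saved under pics/ and viewed, at most 14 in all, crops included, and the job is handed in when it is done.

```bash
ls; mkdir -p pics
python3 - <<'E'
from cell import arm
import cv2, numpy as np
np.set_printoptions(precision=4,suppress=True)
s=arm.observe();print(s)
for n in("scene","side","wrist"):
    c=arm.calibration(n);print(n,c)
    im=arm.get_image(n);cv2.imwrite(f"pics/{n}0.png",im[:,:,::-1])
E
```

```text
pics
{'clock': 0.0, 'joints': array([-0.1026,  0.4352,  0.0249,  1.5741, -0.0116,  1.134 , -0.0751]), 'dq': array([ 0.0015, -0.0014, -0.0008, -0.0012,  0.0021, -0.001 ,  0.0014]), 'joint_efforts': array([  0.0004, -66.7854,   0.9849, -31.4464,  -0.0605,   0.0428,
         0.0001]), 'position': array([ 0.6245, -0.0001,  0.226 ]), 'ee_rot': array([-2.2208, -2.2207,  0.0019]), 'force': array([-0.4601,  0.0013, -0.5532]), 'ft_torque': array([-0.0508, -0.0034, -0.0081]), 'gripper_force': 0.0, 'width': 1.0004477285013258}
scene {'K': array([[350.943 ,   0.    , 263.7321],
       [  0.    , 350.943 , 190.0539],
       [  0.    ,   0.    ,   1.    ]]), 'xyz': array([1.2099, 0.0612, 0.4992]), 'orientation': array([0.7134, 0.8242, 1.5178])}
side {'K': array([[400.6412,   0.    , 256.8967],
       [  0.    , 400.6412, 189.5493],
       [  0.    ,   0.    ,   1.    ]]), 'xyz': array([0.4543, 0.7104, 0.6333]), 'orientation': array([ 0.1397, -1.3771, -2.6769])}
wrist {'K': array([[277.8667,   0.    , 251.0671],
       [  0.    , 277.8667, 189.7728],
       [  0.    ,   0.    ,   1.    ]]), 'xyz': array([0.6243, 0.0736, 0.3841]), 'orientation': array([-0.2807,  0.0012,  0.0003])}
```

View pics/scene0.png

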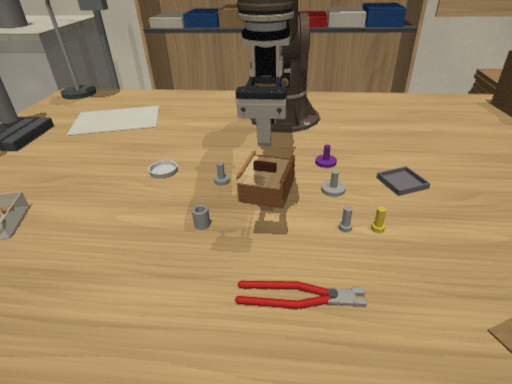

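View pics/side0.png

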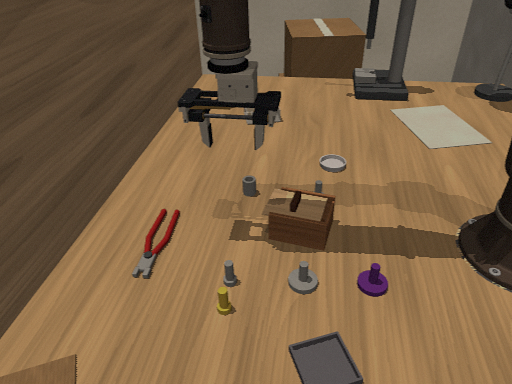

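View pics/wrist0.png

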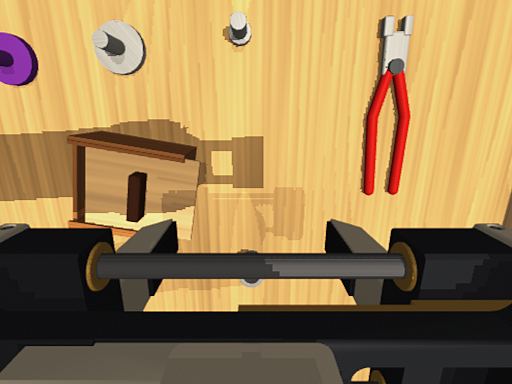

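The scene picture shows these candidates:
- **Steel punches:** feet at about (334,188), (222,180) and (346,227). These are wide, middle and narrow by foot width.
- **Look-alikes to leave alone:** purple at (326,160) and yellow at (379,226).
- **Sleeve:** (202,218), with no foot.
- **Targets:** tray (403,180), dish (163,169), case (267,180).
- **Pliers:** (300,295).

I'll measure these and confirm in one enlarged crop.

```bash
cat > h.py <<'E'
import numpy as np, cv2
from scipy.spatial.transform import Rotation as R
np.set_printoptions(precision=4,suppress=True)
def ray(c,px):
    K=c["K"];d=np.array([(px[0]-K[0,2])/K[0,0],-(px[1]-K[1,2])/K[1,1],-1.])
    return np.array(c["xyz"]),R.from_rotvec(c["orientation"]).apply(d)
def onz(c,px,z):
    o,d=ray(c,px);return (o+d*(z-o[2])/d[2])
def proj(c,P):
    q=R.from_rotvec(c["orientation"]).inv().apply(np.array(P)-c["xyz"]);K=c["K"]
    return np.array([K[0,2]+K[0,0]*q[0]/-q[2],K[1,2]+K[1,1]*q[1]/q[2]])
E
python3 - <<'E'
from cell import arm
from h import *
def show(n,box):
    im=cv2.imread(f"pics/{n}0.png");c=arm.calibration(n)
    hsv=cv2.cvtColor(im,cv2.COLOR_BGR2HSV);m=((hsv[...,1]<75)).astype(np.uint8)
    N,L,st,ce=cv2.connectedComponentsWithStats(m)
    for i in range(1,N):
        if st[i,4]>40 and box[0]<ce[i,0]<box[1] and box[2]<ce[i,1]<box[3]:
            x,y,w,h,a=st[i]; 
            top=ce[i]; ys,xs=np.nonzero(L==i)
            tp=xs[ys<=y+2].mean()
            print(n,"bbox",x,y,w,h,a,"cen",ce[i],"bbox centre@z.006",onz(c,(x+w/2-.5,y+h-w*.25),.006)[:2],"cen z0",onz(c,ce[i],.01)[:2],"top",tp)
    return im
a=show("scene",(130,440,145,310));b=show("side",(140,400,140,384));show("wrist",(0,420,0,210))
cv2.imwrite("pics/crop_s.png",cv2.resize(a[140:245,140:435],None,fx=2.7,fy=2.7,interpolation=cv2.INTER_CUBIC))
E
```

```text
scene bbox 148 160 29 18 424 cen [162.6958 168.3821] bbox centre@z.006 [ 0.4113 -0.3162] cen z0 [ 0.4052 -0.3157] top 165.20754716981133
scene bbox 214 162 16 23 227 cen [220.9648 175.0793] bbox centre@z.006 [ 0.4512 -0.1405] cen z0 [ 0.4285 -0.1463] top 220.0
scene bbox 377 166 53 30 946 cen [402.7738 180.2928] bbox centre@z.006 [0.4254 0.3255] cen z0 [0.42   0.3254] top 403.09090909090907
scene bbox 322 170 24 27 395 cen [333.3215 185.4532] bbox centre@z.006 [0.4763 0.1477] cen z0 [0.4573 0.148 ] top 334.6666666666667
scene bbox 192 204 18 26 372 cen [200.6317 216.5376] bbox centre@z.006 [ 0.6338 -0.1496] cen z0 [ 0.6076 -0.1555] top 200.42307692307693
scene bbox 339 206 13 26 243 cen [346.07   219.6543] bbox centre@z.006 [0.6193 0.1637] cen z0 [0.5929 0.1678] top 347.3809523809524
scene bbox 328 287 39 20 614 cen [347.1254 296.4088] bbox centre@z.006 [0.8016 0.1518] cen z0 [0.8031 0.1514] top 348.6865671641791
side bbox 319 154 28 18 379 cen [332.3509 162.5224] bbox centre@z.006 [ 0.4054 -0.3077] cen z0 [ 0.4062 -0.315 ] top 331.2432432432432
side bbox 242 176 14 20 242 cen [248.9
[... 393 characters left out ...]
z.006 [0.6102 0.1746] cen z0 [0.6155 0.1531] top 228.1
side bbox 288 261 30 33 671 cen [302.5902 279.1684] bbox centre@z.006 [0.4629 0.1624] cen z0 [0.4639 0.1467] top 303.3809523809524
side bbox 289 332 74 52 2730 cen [324.7421 360.8535] bbox centre@z.006 [0.4143 0.3264] cen z0 [0.416  0.3207] top 333.85714285714283
wrist bbox 228 11 23 35 591 cen [239.0102  28.6379] bbox centre@z.006 [0.6091 0.1554] cen z0 [0.6094 0.1671] top 237.7391304347826
wrist bbox 380 15 34 60 1434 cen [395.3068  43.9254] bbox centre@z.006 [0.8065 0.1257] cen z0 [0.7994 0.1505] top 400.5348837209302
wrist bbox 92 20 54 55 2205 cen [118.776   47.0961] bbox centre@z.006 [0.4581 0.1315] cen z0 [0.4623 0.147 ] top 115.0
```

View pics/crop_s.png

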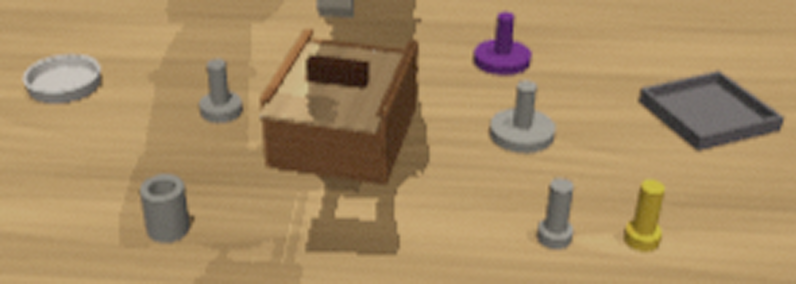

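The crop confirms three steel-grey punches at crop pixels (522,130) wide, (220,105) middle and (555,235) narrow. The purple and yellow ones are decoys, and the sleeve at (165,208) is a tube. Next I'll locate the shank axes from two views, and the case edges in enlarged crops.

Run:
```python
from cell import arm
from h import *
C={n:arm.calibration(n) for n in("scene","side")}
M={}
for n in C:
    hsv=cv2.cvtColor(cv2.imread(f"pics/{n}0.png"),cv2.COLOR_BGR2HSV);M[n]=hsv[...,1]<75
def mid(n,x0,x1,y0,y1):
    ys,xs=np.nonzero(M[n][y0:y1,x0:x1]);return xs.mean()+x0,(y0+y1-1)/2
def tri(a,b):
    o1,d1=ray(C["scene"],a);o2,d2=ray(C["side"],b)
    t=np.linalg.solve(np.c_[d1[:2],-d2[:2]],(o2-o1)[:2]);p=o1+t[0]*d1;q=o2+t[1]*d2
    return p,q[2]
for k,a,b in (("wide",(322,346,172,180),(288,318,263,271)),("mid",(212,232,164,172),(312,326,182,190)),("nar",(338,353,209,219),(222,238,263,271)),("sleeve",(190,212,212,222),(240,258,182,190))):
    pa=mid("scene",*a);pb=mid("side",*b);print(k,pa,pb,tri(pa,pb))
w=cv2.imread("pics/wrist0.png")[120:250,60:270];s=cv2.imread("pics/side0.png")[180:255,255:350];c=cv2.imread("pics/scene0.png")[145:210,230:305]
r=lambda i,f:cv2.resize(i,None,fx=f,fy=f,interpolation=cv2.INTER_CUBIC)
out=np.zeros((600,800,3),np.uint8)
for im,f,x,y in((w,2,0,0),(s,4,420,0),(c,4,0,310)):
    q=r(im,f);out[y:y+q.shape[0],x:x+q.shape[1]]=q[:600-y,:800-x]
cv2.imwrite("pics/case.png",out)
```

```text
wide (np.float64(334.3703703703704), 175.5) (np.float64(302.719512195122), 266.5) (array([0.4652, 0.147 , 0.0443]), np.float64(0.046785100377761846))
mid (np.float64(220.0566037735849), 167.5) (np.float64(318.25), 185.5) (array([ 0.4439, -0.1425,  0.0426]), np.float64(0.04381133508510493))
nar (np.float64(347.0), 213.5) (np.float64(228.36363636363637), 266.5) (array([0.6122, 0.1646, 0.0419]), np.float64(0.04454943981783199))
sleeve (np.float64(200.64596273291926), 216.5) (np.float64(249.0), 185.5) (array([ 0.6256, -0.149 ,  0.0248]), np.float64(0.023884744052406592))
```

View pics/case.png

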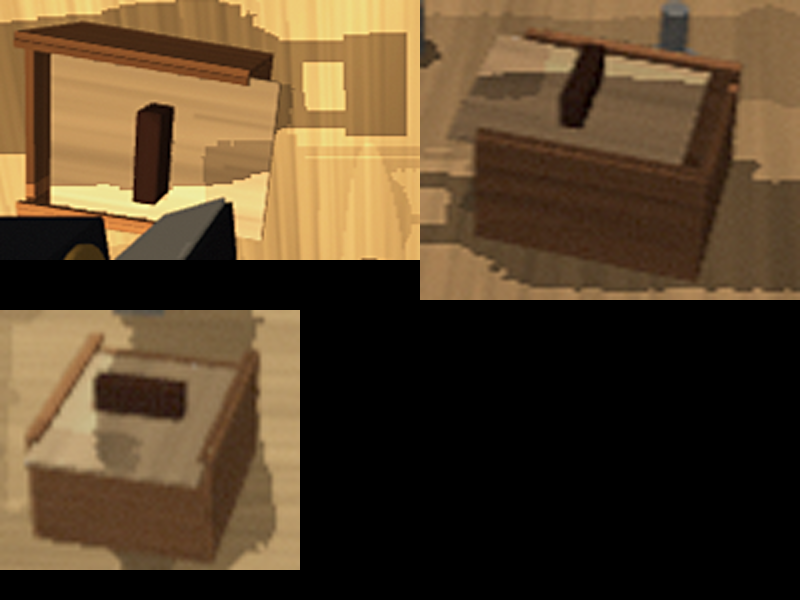

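Run:
```python
from cell import arm
from h import *
C={n:arm.calibration(n) for n in("scene","side","wrist")}
def p(n,l,x,y,z):
    f,ox,oy,X,Y={"wrist":(2,60,120,0,0),"side":(4,255,180,420,0),"scene":(4,230,145,0,310)}[n]
    print(n,l,onz(C[n],((x-X)/f+ox,(y-Y)/f+oy),z)[:2])
for a in (("side","+y rail out far",478,130,.074),("side","+y rail out near",703,172,.074),("side","-y rail in far",527,38,.074),("side","-y rail near",738,67,.074),
("scene","-y rail near",100,335,.074),("scene","-y rail far",28,440,.074),("scene","+y rail near",257,352,.074),("scene","+y rail far",210,462,.074),
("wrist","+y rail in far",250,82,.074),("wrist","+y rail in near",50,50,.074),("wrist","+y rail outer near",15,38,.074),
("wrist","cover +x+y",280,85,.069),("wrist","cover +x-y",262,240,.069),
("scene","cover +x-y",28,463,.069),("scene","cover +x+y",200,487,.069),
("wrist","grip bot +x+y",172,108,.069),("wrist","grip bot +x-y",166,200,.069),("side","grip top",583,45,.091),("side","grip top",603,47,.091),
("scene","grip bot +x -y",97,408,.069),("scene","grip bot +x +y",184,418,.069),
("side","base",697,280,0),("side","base",477,238,0),("scene","base",210,562,0),("scene","base",38,533,0)):p(*a)
for n in C:
  hsv=cv2.cvtColor(cv2.imread(f"pics/{n}0.png"),cv2.COLOR_BGR2HSV)
  x,y,w,h={"wrist":(120,165,35,60),"side":(285,185,25,32),"scene":(250,155,30,20)}[n]
  m=(hsv[y:y+h,x:x+w,2]<70).astype(np.uint8)
  N,L,st,ce=cv2.connectedComponentsWithStats(m);i=1+np.argmax(st[1:,4])
  r=cv2.minAreaRect(np.argwhere(L==i)[:,::-1].astype(np.float32));print(n,st[i],ce[i]+[x,y],cv2.boxPoints(r)+[x,y],onz(C[n],ce[i]+[x,y],.082))
```

```text
side +y rail out far [0.5481 0.0197]
side +y rail out near [0.424  0.0401]
side -y rail in far [ 0.5304 -0.0714]
side -y rail near [ 0.4056 -0.0575]
scene -y rail near [ 0.4082 -0.055 ]
scene -y rail far [ 0.5385 -0.0801]
scene +y rail near [0.4244 0.0469]
scene +y rail far [0.554  0.0251]
wrist +y rail in far [0.5494 0.0179]
wrist +y rail in near [0.4395 0.0359]
wrist +y rail outer near [0.4212 0.0424]
wrist cover +x+y [0.5653 0.0153]
wrist cover +x-y [ 0.5491 -0.0824]
scene cover +x-y [ 0.5549 -0.0777]
scene cover +x+y [0.5719 0.0208]
wrist grip bot +x+y [0.5019 0.0018]
wrist grip bot +x-y [ 0.4922 -0.0557]
side grip top [ 0.4953 -0.0446]
side grip top [ 0.4838 -0.0441]
scene grip bot +x -y [ 0.4918 -0.0464]
scene grip bot +x +y [0.4996 0.0065]
side base [0.4217 0.0455]
side base [0.5481 0.0274]
scene base [0.5481 0.0255]
scene base [ 0.527  -0.0807]
scene [  4   6  22  11 198] [264.596 166.101] [[253.1829 169.3537]
 [254.1707 160.4634]
 [275.9024 162.878 ]
 [274.9146 171.7683]] [ 0.4962 -0.0208  0.082 ]
side [  5   6  12  21 158] [295.1392 200.8354] [[288.1765 210.2941]
 [293.4118 189.3529]
 [301.8824 191.4706]
 [296.6471 212.4118]] [ 0.4945 -0.0197  0.082 ]
wrist [  7   7  20  50 821] [135.9793 196.2814] [[125.571  220.6497]
 [128.7482 171.4031]
 [146.2881 172.5347]
 [143.1109 221.7813]] [ 0.4928 -0.0213  0.082 ]
```

The case edges agree across views. Its centre is at about (0.4785, -0.0165) with yaw about -0.155, and the grip is at about (0.4945, -0.0205), so the cover is roughly 16 mm open. Next comes a helper that gives remaining shifts in tool units.

```bash
cat > go.py <<'E'
import sys
from cell import arm
from h import *
# usage: go.py x y z [yaw] -> remaining shift in tool axes (slide units), as they stand
s=arm.observe();x=list(map(float,sys.argv[1:]));T=R.from_rotvec(s["ee_rot"])
d=np.array(x[:3])-s["position"];yw=x[3] if len(x)>3 else 0
Rt=R.from_euler("z",yw)*R.from_matrix([[0,1,0],[1,0,0],[0,0,-1]])
print("t",s["clock"],"pos",s["position"],"w",s["width"],"units",T.inv().apply(d)/.3,"in final axes",Rt.inv().apply(d)/.3,"turn",(T.inv()*Rt).as_rotvec()/.12)
E
python3 go.py .4945 -.0205 .15 -.155
```

```text
t 0.15 pos [ 0.6246 -0.      0.2261] w 0.9987996992143272 units [-0.0682 -0.4335  0.2543] in final axes [-0.1343 -0.418   0.2538] turn [-0.0096  0.0015  1.2911]
```

```bash
python3 -m pendant '{"slide":[[0,0,0],[0,0,0],[-0.045,-0.139,0.085],[-0.045,-0.139,0.085],[-0.045,-0.14,0.084],[0,0,0],[0,0,0]],"dr":[[0,0,0.65],[0,0,0.64],[0,0,0],[0,0,0],[0,0,0],[0,0,0],[0,0,0]],"claw":[0.6,0.6,0.6,0.6,0.6,0.6,0.6]}' 30; python3 go.py .4945 -.0205 .075 -.155
python3 - <<'E'
from cell import arm
from h import *
c=arm.calibration("wrist");cv2.imwrite("pics/w1.png",arm.get_image("wrist")[:,:,::-1])
print(c["xyz"],c["orientation"],proj(c,[.4945,-.0205,.091]))
E
```

```text
clock: 0.85
position: [0.4952, -0.0206, 0.1511]
ee_rot: [-2.386, -2.042, 0.002]
force: [1.8, 0.6, 1.7]
width: 0.598
gripper_force: 0.0
t 0.85 pos [ 0.4952 -0.0206  0.1511] w 0.5975890032131217 units [ 0.0002 -0.0019  0.2537] in final axes [ 0.0001 -0.0024  0.2537] turn [-0.016   0.0035 -0.0019]
[0.5066 0.0521 0.3092] [-0.2803  0.0236 -0.1538] [250.7219 202.1158]
```

View pics/w1.png

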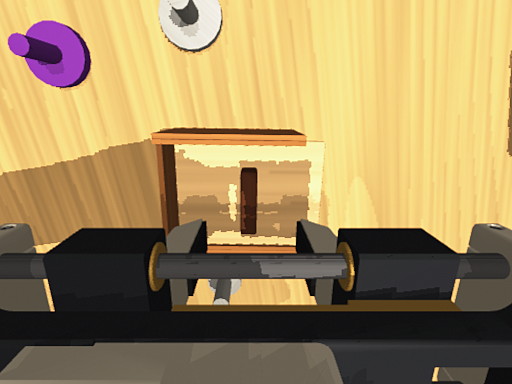

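The bar is at (249,201), square to the fingers and within 2 px of where the projection puts it. I'll descend and pinch.

```bash
python3 -m pendant '{"slide":[[0,0,0.09],[0,0,0.09],[0,0,0.07],[0,0,0],[0,0,0],[0,0,0],[0,0,0],[0,0,0],[0,0,0]],"dr":[[0,0,0],[0,0,0],[0,0,0],[0,0,0],[0,0,0],[0,0,0],[0,0,0],[0,0,0],[0,0,0]],"claw":[0.6,0.6,0.6,0.6,0,0,0,0,0]}' 30; python3 go.py .4945 -.0205 .075 -.155
```

```text
clock: 1.8
position: [0.4969, -0.0203, 0.0772]
ee_rot: [2.386, 2.043, 0.001]
force: [-0.8, -0.0, 0.5]
width: 0.214
gripper_force: 0.8
t 1.8 pos [ 0.4969 -0.0203  0.0772] w 0.21365226911149746 units [-0.0018 -0.0079  0.0072] in final axes [-0.0018 -0.0079  0.0072] turn [ 0.0052 -0.0016  0.0009]
```

```bash
python3 -m pendant '{"slide":[[0,0,0],[0,0,0],[0,0,0],[0,0.04,0],[0,0.05,0],[0,0.05,0],[0,0.05,0],[0,0.05,0],[0,0.04,0],[0,0,0]],"dr":[[0,0,0],[0,0,0],[0,0,0],[0,0,0],[0,0,0],[0,0,0],[0,0,0],[0,0,0],[0,0,0],[0,0,0]],"claw":[0,0,0,0,0,0,0,0,0,0]}' 30; python3 go.py .4945 -.0205 .075 -.155
```

```text
clock: 2.8
position: [0.5794, -0.0345, 0.0767]
ee_rot: [-2.387, -2.041, 0.004]
force: [-5.4, -2.5, 10.0]
width: 0.151
gripper_force: 30.0
t 2.8 pos [ 0.5794 -0.0345  0.0767] w 0.15072930226139106 units [ 0.0021 -0.287   0.0063] in final axes [ 0.0024 -0.287   0.0057] turn [-0.0181  0.0101 -0.0089]
```

```bash
python3 -m pendant '{"slide":[[0,0,0],[0,0,0],[0,0,0],[0,0,-0.1],[0,0,-0.16],[0,0,-0.1],[0,0,0],[0,0,0]],"dr":[[0,0,0],[0,0,0],[0,0,0],[0,0,0],[0,0,0],[0,0,0],[0,0,0],[0,0,0]],"claw":[0.5,0.5,0.5,0.5,0.5,0.5,0.5,0.5]}' 30; python3 go.py .612 .165 .12 -.155
```

```text
clock: 3.6
position: [0.5801, -0.0332, 0.1851]
ee_rot: [2.386, 2.043, 0.002]
force: [-1.0, 1.1, 0.8]
width: 0.499
gripper_force: 0.0
t 3.6 pos [ 0.5801 -0.0332  0.1851] w 0.4993142094296044 units [0.6691 0.0031 0.2171] in final axes [0.6691 0.0031 0.2169] turn [ 0.0125 -0.0028  0.0035]
```

```bash
python3 -m pendant '{"slide":[[0.13,0,0],[0.135,0,0],[0.135,0,0],[0.135,0,0],[0.134,0.003,0.1],[0,0,0.12],[0,0,0],[0,0,0]],"dr":[[0,0,0],[0,0,0],[0,0,0],[0,0,0],[0,0,0],[0,0,0],[0,0,0],[0,0,0]],"claw":[0.5,0.5,0.5,0.5,0.5,0.5,0.5,0.5]}' 30; python3 go.py .612 .165 .03 -.155
python3 - <<'E'
from cell import arm
from h import *
c=arm.calibration("wrist");im=arm.get_image("wrist");s=arm.get_image("scene")
print(proj(c,[.612,.165,.055]),proj(c,[.612,.165,.012]))
cv2.imwrite("pics/w2.png",np.vstack([im[100:340,:,::-1],s[140:340,:,::-1]]))
E
```

```text
clock: 4.4
position: [0.6106, 0.1633, 0.1176]
ee_rot: [-2.387, -2.041, 0.006]
force: [-0.3, -0.9, 0.1]
width: 0.503
gripper_force: 0.0
t 4.4 pos [0.6106 0.1633 0.1176] w 0.5029925671402831 units [0.0072 0.0044 0.2921] in final axes [0.0064 0.0036 0.2921] turn [-0.0239  0.0203 -0.0067]
[252.9037 198.8361] [252.7469 185.2488]
```

View pics/w2.png

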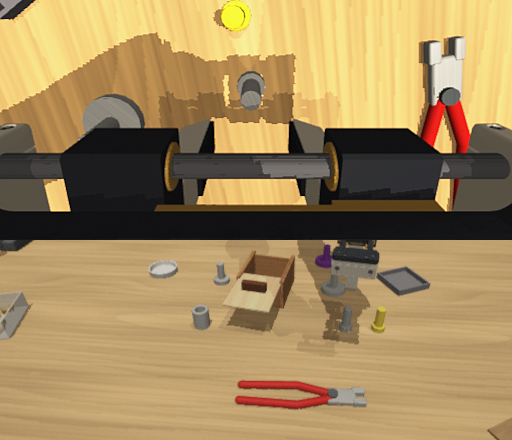

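The cover is open. The steel shank top is at about (250,200) in the full wrist frame, matching the projection (253,199), and the yellow one is well clear. I'll descend and grip.

```bash
python3 -m pendant '{"slide":[[0.007,0.002,0.1],[0,0,0.1],[0,0,0.09],[0,0,0],[0,0,0],[0,0,0],[0,0,0],[0,0,0],[0,0,0],[0,0,0]],"dr":[[0,0,0],[0,0,0],[0,0,0],[0,0,0],[0,0,0],[0,0,0],[0,0,0],[0,0,0],[0,0,0],[0,0,0]],"claw":[0.5,0.5,0.5,0.5,0,0,0,0,0,0]}' 30; python3 -m pendant '{"slide":[[0,0,0],[0,0,-0.1],[0,0,-0.16],[0,0,-0.16],[0,0,0],[0,0,0]],"dr":[[0,0,0],[0,0,0],[0,0,0],[0,0,0],[0,0,0],[0,0,0]],"claw":[0,0,0,0,0,0]}' 30;  python3 go.py .4637 -.0142 .14 -.155
```

```text
clock: 5.5
position: [0.613, 0.167, 0.0329]
ee_rot: [2.386, 2.043, 0.002]
force: [-1.5, -0.2, 7.2]
width: 0.186
gripper_force: 30.0
clock: 6.1
position: [0.6132, 0.1669, 0.1592]
ee_rot: [2.386, 2.042, 0.004]
force: [-0.0, 0.7, -2.5]
width: 0.188
gripper_force: 29.9
t 6.1 pos [0.6132 0.1669 0.1592] w 0.1880454585643488 units [-0.6732 -0.3993  0.0621] in final axes [-0.6732 -0.399   0.0639] turn [ 0.0212 -0.0108  0.0008]
```

```bash
python3 -m pendant '{"slide":[[-0.11,-0.065,0],[-0.112,-0.067,0],[-0.112,-0.067,0],[-0.113,-0.067,0],[-0.113,-0.067,0],[-0.113,-0.066,0],[0,0,0],[0,0,0]],"dr":[[0,0,0],[0,0,0],[0,0,0],[0,0,0],[0,0,0],[0,0,0],[0,0,0],[0,0,0]],"claw":[0,0,0,0,0,0,0,0]}' 30;  python3 go.py .4637 -.0142 .038 -.155
python3 - <<'E'
from cell import arm
from h import *
cv2.imwrite("pics/s3.png",np.hstack([cv2.resize(arm.get_image(n)[a:a+130,b:b+130,::-1],None,fx=3,fy=3) for n,a,b in (("scene",90,200),("side",130,240))]))
E
```

```text
clock: 6.9
position: [0.4618, -0.0151, 0.1568]
ee_rot: [-2.388, -2.04, 0.003]
force: [0.1, 1.0, -2.2]
width: 0.188
gripper_force: 29.9
t 6.9 pos [ 0.4618 -0.0151  0.1568] w 0.18810556424752925 units [0.004  0.0065 0.3959] in final axes [0.0038 0.0057 0.396 ] turn [-0.0168  0.0042 -0.0141]
```

View pics/s3.png

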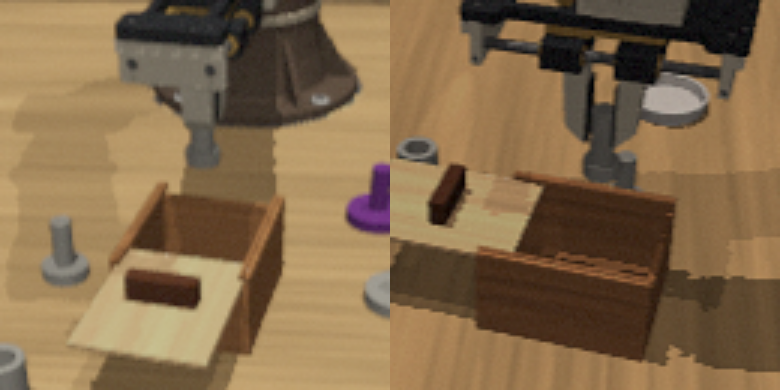

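The punch hangs upright over the open end of the case. Lowering it now.

```bash
python3 -m pendant '{"slide":[[0.002,0.003,0.1],[0,0,0.1],[0,0,0.1],[0,0,0.06],[0,0,0.025],[0,0,0],[0,0,0]],"dr":[[0,0,0],[0,0,0],[0,0,0],[0,0,0],[0,0,0],[0,0,0],[0,0,0]],"claw":[0,0,0,0,0,0,0]}' 30;  python3 go.py .4637 -.0142 .037 -.155
```

```text
clock: 7.7
position: [0.4648, -0.0135, 0.0427]
ee_rot: [2.386, 2.044, 0.001]
force: [-0.4, -0.3, -2.0]
width: 0.189
gripper_force: 29.9
t 7.7 pos [ 0.4648 -0.0135  0.0427] w 0.18946061513311513 units [-0.003  -0.0031  0.0189] in final axes [-0.003  -0.0031  0.0189] turn [ 0.0053 -0.002   0.007 ]
```

```bash
python3 -m pendant '{"slide":[[0,0,0.01],[0,0,0.008],[0,0,0],[0,0,0]],"dr":[[0,0,0],[0,0,0],[0,0,0],[0,0,0]],"claw":[0,0,0,0]}' 30;  python3 go.py .4637 -.0142 .037 -.155
```

```text
clock: 8.1
position: [0.4642, -0.0139, 0.0371]
ee_rot: [2.387, 2.043, 0.0]
force: [-0.5, -0.3, -1.7]
width: 0.187
gripper_force: 29.9
t 8.1 pos [ 0.4642 -0.0139  0.0371] w 0.18717029482781475 units [-0.0011 -0.0014  0.0002] in final axes [-0.0011 -0.0014  0.0002] turn [ 0.003  -0.0006  0.0005]
```

```bash
python3 -m pendant '{"slide":[[0,0,0.005],[0,0,0],[0,0,0]],"dr":[[0,0,0],[0,0,0],[0,0,0]],"claw":[0,0,0]}' 30;python3 -m pendant '{"slide":[[0,0,0.005],[0,0,0],[0,0,0]],"dr":[[0,0,0],[0,0,0],[0,0,0]],"claw":[0,0,0]}' 30
```

```text
clock: 8.4
position: [0.4641, -0.0138, 0.0365]
ee_rot: [2.387, 2.043, 0.001]
force: [-6.5, 0.5, 19.7]
width: 0.185
gripper_force: 30.0
clock: 8.7
position: [0.4641, -0.0138, 0.0358]
ee_rot: [2.386, 2.043, 0.001]
force: [-9.7, 1.3, 33.6]
width: 0.188
gripper_force: 30.1
```

```bash
python3 -m pendant '{"slide":[[0,0,-0.006],[0,0,0],[0,0,0],[0,0,0],[0,0,0],[0,0,-0.05],[0,0,-0.1],[0,0,-0.15],[0,0,-0.15],[0,0,0]],"dr":[[0,0,0],[0,0,0],[0,0,0],[0,0,0],[0,0,0],[0,0,0],[0,0,0],[0,0,0],[0,0,0],[0,0,0]],"claw":[0,0.36,0.36,0.36,0.36,0.36,0.36,0.36,0.36,0.36]}' 30;  python3 go.py .58 -.0325 .16 -.155
python3 - <<'E'
from cell import arm
from h import *
print(proj(arm.calibration("wrist"),[.4637,-.0142,.059]))
cv2.imwrite("pics/s4.png",np.hstack([cv2.resize(arm.get_image(n)[a:a+130,b:b+130,::-1],None,fx=3,fy=3) for n,a,b in (("scene",110,200),("wrist",110,180))]))
E
```

```text
clock: 9.7
position: [0.4674, -0.0138, 0.1758]
ee_rot: [2.383, 2.039, 0.012]
force: [0.1, 0.3, -0.1]
width: 0.363
gripper_force: 0.0
t 9.7 pos [ 0.4674 -0.0138  0.1758] w 0.362505182700606 units [-0.0037  0.38    0.056 ] in final axes [-0.0036  0.3805  0.0527] turn [ 0.0738 -0.0183 -0.0018]
[246.8522 185.6683]
```

View pics/s4.png

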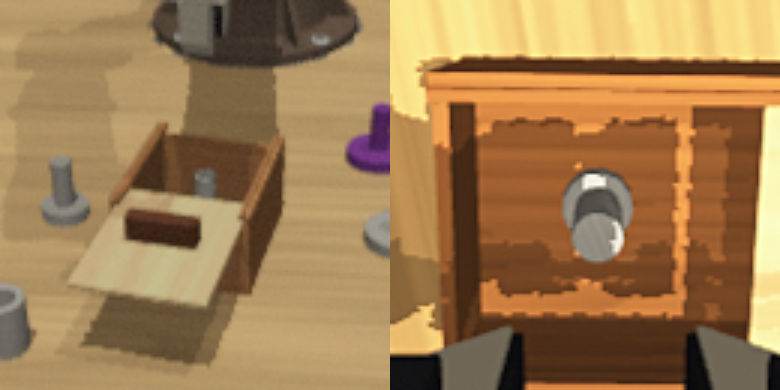

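The narrow punch stands upright in the middle of the case: its top is at crop (598,240) in the wrist view, with the foot just behind it. Next I'll shut the cover.

```bash
python3 -m pendant '{"slide":[[0,0.12,0],[0,0.13,0],[0,0.13,0],[0,0,0],[0,0,0.1],[0,0,0.1],[0,0,0.1],[0,0,0.03],[0,0,0],[0,0,0]],"dr":[[0,0,0],[0,0,0],[0,0,0],[0,0,0],[0,0,0],[0,0,0],[0,0,0],[0,0,0],[0,0,0],[0,0,0]],"claw":[0.5,0.5,0.5,0.5,0.5,0.5,0.5,0.5,0.5,0.5]}' 30;  python3 go.py .58 -.0325 .077 -.155
```

```text
clock: 10.8
position: [0.5758, -0.0315, 0.071]
ee_rot: [-2.386, -2.042, 0.002]
force: [0.2, 0.5, -1.0]
width: 0.499
gripper_force: 0.0
t 10.8 pos [ 0.5758 -0.0315  0.071 ] w 0.49897214165421616 units [-0.0011  0.0142 -0.0199] in final axes [-0.0011  0.0142 -0.0199] turn [-0.0149  0.0029  0.0003]
```

```bash
python3 -m pendant '{"slide":[[0,0.01,-0.018],[0,0,0],[0,0,0],[0,0,0],[0,0,0],[0,0,0],[0,0,0],[0,0,0]],"dr":[[0,0,0],[0,0,0],[0,0,0],[0,0,0],[0,0,0],[0,0,0],[0,0,0],[0,0,0]],"claw":[0.5,0.5,0,0,0,0,0,0]}' 30;  python3 -m pendant '{"slide":[[0,-0.04,0],[0,-0.05,0],[0,-0.05,0],[0,-0.05,0],[0,-0.05,0],[0,-0.05,0],[0,-0.04,0],[0,0,0],[0,0,0]],"dr":[[0,0,0],[0,0,0],[0,0,0],[0,0,0],[0,0,0],[0,0,0],[0,0,0],[0,0,0],[0,0,0]],"claw":[0,0,0,0,0,0,0,0,0]}' 30; python3 go.py .4785 -.0165 .077 -.155
```

```text
clock: 11.6
position: [0.5796, -0.032, 0.077]
ee_rot: [-2.387, -2.042, 0.0]
force: [-0.1, 1.1, 0.7]
width: 0.149
gripper_force: 30.0
clock: 12.5
position: [0.4802, -0.015, 0.077]
ee_rot: [-2.384, -2.043, -0.0]
force: [0.5, 5.7, -1.2]
width: 0.149
gripper_force: 30.0
t 12.5 pos [ 0.4802 -0.015   0.077 ] w 0.14864459355114487 units [-0.0057 -0.0048 -0.0001] in final axes [-0.0057 -0.0048 -0.0001] turn [-0.0115 -0.011   0.0122]
```

Pushing gently into the stop in small steps, watching the force.

```bash
python3 -m pendant '{"slide":[[0,-0.006,0],[0,0,0],[0,0,0]],"dr":[[0,0,0],[0,0,0],[0,0,0]],"claw":[0,0,0]}'; python3 -m pendant '{"slide":[[0,-0.005,0],[0,0,0],[0,0,0]],"dr":[[0,0,0],[0,0,0],[0,0,0]],"claw":[0,0,0]}'
```

```text
clock: 12.8
position: [0.4792, -0.0148, 0.077]
ee_rot: [-2.385, -2.043, -0.001]
force: [0.8, 5.8, -3.3]
width: 0.153
gripper_force: 30.0
clock: 13.1
position: [0.4779, -0.0146, 0.077]
ee_rot: [-2.385, -2.044, -0.002]
force: [1.4, 5.5, -4.8]
width: 0.148
gripper_force: 30.0
```

```bash
python3 -m pendant '{"slide":[[0,-0.006,0],[0,0,0],[0,0,0]],"dr":[[0,0,0],[0,0,0],[0,0,0]],"claw":[0,0,0]}'; python3 -m pendant '{"slide":[[0,-0.005,0],[0,0,0],[0,0,0]],"dr":[[0,0,0],[0,0,0],[0,0,0]],"claw":[0,0,0]}'
```

```text
clock: 13.4
position: [0.4763, -0.0144, 0.077]
ee_rot: [-2.385, -2.044, -0.002]
force: [2.4, 5.3, -5.5]
width: 0.151
gripper_force: 30.0
clock: 13.7
position: [0.4763, -0.0144, 0.077]
ee_rot: [2.385, 2.043, 0.005]
force: [7.5, 5.4, -11.2]
width: 0.147
gripper_force: 30.0
```

It stalled at x=0.4763 with the force rising, so the cover is shut. I'll release, rise and head for the wide punch.

```bash
python3 -m pendant '{"slide":[[0,0.008,0],[0,0,0],[0,0,0],[0,0,0],[0,0,-0.1],[0,0,-0.16],[0,0,0]],"dr":[[0,0,0],[0,0,0],[0,0,0],[0,0,0],[0,0,0],[0,0,0],[0,0,0]],"claw":[0,0.45,0.45,0.45,0.45,0.45,0.45]}'; python3 go.py .465 .147 .11 -.155
```

```text
clock: 14.4
position: [0.4807, -0.0162, 0.16]
ee_rot: [2.383, 2.039, 0.01]
force: [0.4, 0.6, -1.0]
width: 0.449
gripper_force: 0.0
t 14.4 pos [ 0.4807 -0.0162  0.16  ] w 0.4489696119438343 units [ 0.529  -0.1371  0.1665] in final axes [ 0.5293 -0.1356  0.1667] turn [ 0.0675 -0.0148 -0.0036]
```

```bash
python3 -m pendant '{"slide":[[0.13,-0.034,0],[0.13,-0.034,0],[0.135,-0.034,0],[0.135,-0.034,0],[0,0,0.1],[0,0,0.06],[0,0,0],[0,0,0]],"dr":[[0,0,0],[0,0,0],[0,0,0],[0,0,0],[0,0,0],[0,0,0],[0,0,0],[0,0,0]],"claw":[0.45,0.45,0.45,0.45,0.45,0.45,0.45,0.45]}'; python3 go.py .465 .147 .026 -.155
python3 - <<'E'
from cell import arm
from h import *
c=arm.calibration("wrist");print(proj(c,[.465,.147,.055]),proj(c,[.465,.147,.012]))
cv2.imwrite("pics/s5.png",np.vstack([arm.get_image("wrist")[100:340,:,::-1],arm.get_image("scene")[130:300,:,::-1]]))
E
```

```text
clock: 15.2
position: [0.4618, 0.1469, 0.1072]
ee_rot: [2.387, 2.042, -0.001]
force: [-0.4, -0.3, 1.3]
width: 0.451
gripper_force: 0.0
t 15.2 pos [0.4618 0.1469 0.1072] w 0.45136415721475487 units [0.002  0.0106 0.2707] in final axes [0.0018 0.0105 0.2707] turn [-0.0036  0.0045 -0.0034]
[255.4477 204.6559] [254.7791 189.747 ]
```

View pics/s5.png

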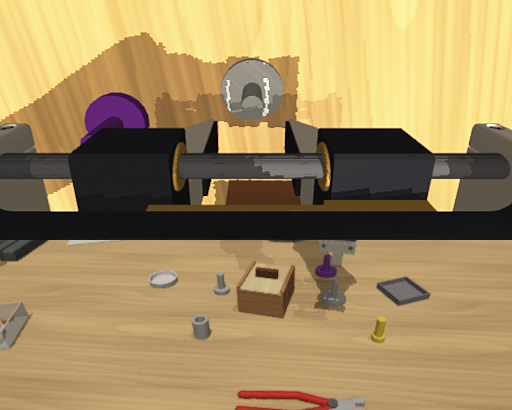

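The cover is shut. The wide grey foot is at wrist (252,190) with the purple one clear to the left. I'll descend and grip.

```bash
python3 -m pendant '{"slide":[[0,0.006,0.09],[0,0,0.09],[0,0,0.08],[0,0,0.005],[0,0,0],[0,0,0],[0,0,0],[0,0,0],[0,0,0]],"dr":[[0,0,0],[0,0,0],[0,0,0],[0,0,0],[0,0,0],[0,0,0],[0,0,0],[0,0,0],[0,0,0]],"claw":[0.45,0.45,0.45,0.45,0,0,0,0,0]}' 40; python3 -m pendant '{"slide":[[0,0,0],[0,0,-0.08],[0,0,-0.12],[0,0,-0.05],[0,0,0],[0,0,0]],"dr":[[0,0,0],[0,0,0],[0,0,0],[0,0,0],[0,0,0],[0,0,0]],"claw":[0,0,0,0,0,0]}' 40;  python3 go.py .418 .3215 .1 -.155
```

```text
clock: 16.2
position: [0.464, 0.1474, 0.0286]
ee_rot: [2.386, 2.043, 0.002]
force: [-3.0, -0.6, 9.0]
width: 0.188
gripper_force: 40.0
clock: 16.8
position: [0.4635, 0.147, 0.1024]
ee_rot: [2.386, 2.043, 0.001]
force: [1.1, 0.1, -3.3]
width: 0.182
gripper_force: 40.0
t 16.8 pos [0.4635 0.147  0.1024] w 0.18244366159298875 units [ 0.5514 -0.2397  0.008 ] in final axes [ 0.5513 -0.2398  0.008 ] turn [ 0.0032 -0.0011  0.0012]
```

```bash
python3 -m pendant '{"slide":[[0.11,-0.048,0],[0.112,-0.048,0],[0.113,-0.048,0],[0.113,-0.048,0],[0.113,-0.048,0],[0,0,0],[0,0,0]],"dr":[[0,0,0],[0,0,0],[0,0,0],[0,0,0],[0,0,0],[0,0,0],[0,0,0]],"claw":[0,0,0,0,0,0,0]}' 40;  python3 go.py .419 .325 .036 -.155;  python3 - <<'E'
from cell import arm
from h import *
c=arm.calibration("wrist");print(proj(c,[.419,.325,.004]))
cv2.imwrite("pics/s6.png",np.vstack([arm.get_image("wrist")[60:310,:,::-1],arm.get_image("side")[200:,:,::-1]]))
E
```

```text
clock: 17.5
position: [0.4173, 0.3246, 0.1009]
ee_rot: [2.384, 2.046, -0.004]
force: [0.2, -0.8, -3.3]
width: 0.188
gripper_force: 40.0
t 17.5 pos [0.4173 0.3246 0.1009] w 0.18803882999496557 units [0.0027 0.0058 0.2165] in final axes [0.0022 0.0054 0.2165] turn [-0.0145  0.0178  0.0206]
[253.2832 188.9825]
```

View pics/s6.png

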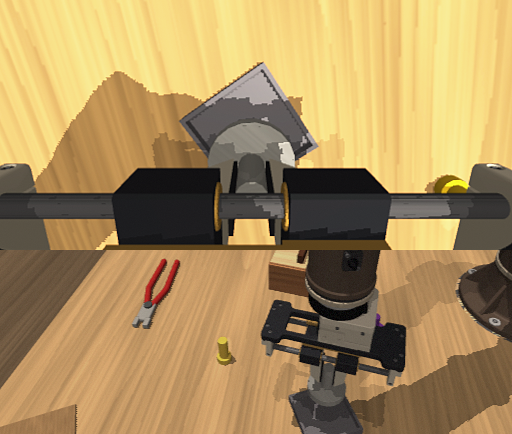

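The tray corners in the wrist view are at about (180,184), (317,206) and (263,123), so its centre is within about 4 mm of the target. Lowering.

```bash
python3 -m pendant '{"slide":[[0,-0.004,0.09],[0,0,0.08],[0,0,0.04],[0,0,0.01],[0,0,0],[0,0,0]],"dr":[[0,0,0],[0,0,0],[0,0,0],[0,0,0],[0,0,0],[0,0,0]],"claw":[0,0,0,0,0,0]}' 40; python3 -m pendant '{"slide":[[0,0,0.008],[0,0,0],[0,0,0]],"dr":[[0,0,0],[0,0,0],[0,0,0]],"claw":[0,0,0]}' 40
```

```text
clock: 18.2
position: [0.418, 0.3249, 0.0374]
ee_rot: [2.387, 2.042, 0.002]
force: [-0.5, 0.8, -2.4]
width: 0.187
gripper_force: 40.0
clock: 18.5
position: [0.4175, 0.3248, 0.0345]
ee_rot: [2.387, 2.043, 0.001]
force: [-0.9, 0.3, -2.6]
width: 0.185
gripper_force: 40.0
```

```bash
python3 -m pendant '{"slide":[[0,0,0.005],[0,0,0],[0,0,0]],"dr":[[0,0,0],[0,0,0],[0,0,0]],"claw":[0,0,0]}' 40; python3 -m pendant '{"slide":[[0,0,0.004],[0,0,0],[0,0,0]],"dr":[[0,0,0],[0,0,0],[0,0,0]],"claw":[0,0,0]}' 40
```

```text
clock: 18.8
position: [0.4175, 0.3248, 0.0327]
ee_rot: [2.387, 2.043, 0.001]
force: [0.6, 0.8, -1.8]
width: 0.188
gripper_force: 40.0
clock: 19.1
position: [0.4175, 0.3248, 0.0326]
ee_rot: [2.387, 2.043, 0.001]
force: [-3.6, -2.6, 14.8]
width: 0.186
gripper_force: 40.0
```

Contact. I'll release, rise, and work out the move to the middle punch, going over the case at a safe height.

```bash
python3 -m pendant '{"slide":[[0,0,-0.003],[0,0,0],[0,0,0],[0,0,0],[0,0,-0.05],[0,0,-0.15],[0,0,-0.16],[0,0,-0.1],[0,0,0]],"dr":[[0,0,0],[0,0,0],[0,0,0],[0,0,0],[0,0,0],[0,0,0],[0,0,0],[0,0,0],[0,0,0]],"claw":[0,0.45,0.45,0.45,0.45,0.45,0.45,0.45,0.45]}'; python3 go.py .444 -.1425 .17 -.155
```

```text
clock: 20.0
position: [0.4194, 0.3266, 0.1748]
ee_rot: [-2.387, -2.043, -0.013]
force: [0.9, 0.2, -0.3]
width: 0.45
gripper_force: 0.0
t 20.0 pos [0.4194 0.3266 0.1748] w 0.45038552683920846 units [-1.5322  0.3223  0.0079] in final axes [-1.5321  0.3223  0.016 ] turn [ 0.0415 -0.0526 -0.0004]
```

```bash
python3 -m pendant '{"slide":[[-0.14,0.032,0],[-0.154,0.032,0],[-0.154,0.032,0],[-0.154,0.032,0],[-0.154,0.032,0],[-0.154,0.032,0],[-0.154,0.032,0],[-0.154,0.032,0],[-0.154,0.032,0],[-0.154,0.032,0]],"dr":[[0,0,0],[0,0,0],[0,0,0],[0,0,0],[0,0,0],[0,0,0],[0,0,0],[0,0,0],[0,0,0],[0,0,0]],"claw":[0.45,0.45,0.45,0.45,0.45,0.45,0.45,0.45,0.45,0.45]}';python3 -m pendant '{"slide":[[0,0,0.1],[0,0,0.1],[0,0,0],[0,0,0]],"dr":[[0,0,0],[0,0,0],[0,0,0],[0,0,0]],"claw":[0.45,0.45,0.45,0.45]}'; python3 go.py .444 -.1425 .026 -.155
python3 - <<'E'
from cell import arm
from h import *
c=arm.calibration("wrist");print(proj(c,[.444,-.1425,.055]),proj(c,[.444,-.1425,.012]))
cv2.imwrite("pics/s7.png",np.vstack([arm.get_image("wrist")[100:340,:,::-1],arm.get_image("side")[130:,:,::-1]]))
E
```

```text
clock: 21.0
position: [0.441, -0.1443, 0.1698]
ee_rot: [-2.386, -2.043, 0.001]
force: [1.8, -0.3, 0.4]
width: 0.45
gripper_force: 0.0
clock: 21.4
position: [0.441, -0.1423, 0.1101]
ee_rot: [-2.385, -2.042, 0.002]
force: [0.7, -0.6, 0.7]
width: 0.449
gripper_force: 0.0
t 21.4 pos [ 0.441  -0.1423  0.1101] w 0.4494096132482041 units [0.0008 0.0106 0.2804] in final axes [0.0008 0.01   0.2804] turn [-0.0174  0.0009  0.0025]
[255.2903 203.8568] [254.7246 189.2527]
```

View pics/s7.png

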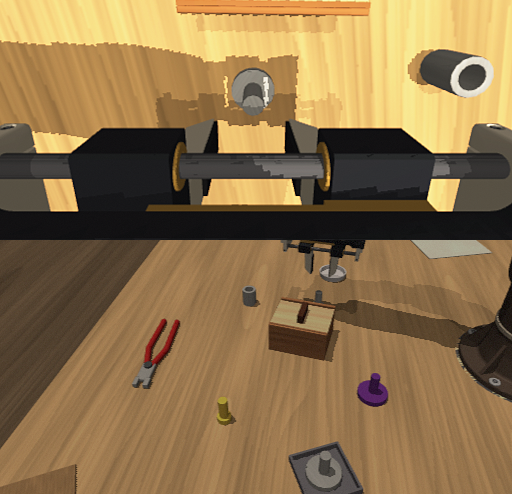

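The wide punch stands upright in the tray at side view (325,470). The middle shank is at wrist (253,203), between the fingers. I'll descend and grip.

```bash
python3 -m pendant '{"slide":[[0,0.006,0.09],[0,0,0.09],[0,0,0.09],[0,0,0.005],[0,0,0],[0,0,0],[0,0,0],[0,0,0],[0,0,0]],"dr":[[0,0,0],[0,0,0],[0,0,0],[0,0,0],[0,0,0],[0,0,0],[0,0,0],[0,0,0],[0,0,0]],"claw":[0.45,0.45,0.45,0.45,0,0,0,0,0]}' 40; python3 -m pendant '{"slide":[[0,0,0],[0,0,-0.08],[0,0,-0.12],[0,0,-0.05],[0,0,0],[0,0,0]],"dr":[[0,0,0],[0,0,0],[0,0,0],[0,0,0],[0,0,0],[0,0,0]],"claw":[0,0,0,0,0,0]}' 40;  python3 go.py .407 -.3155 .1 -.155
```

```text
clock: 22.4
position: [0.4439, -0.1428, 0.0289]
ee_rot: [2.386, 2.042, 0.002]
force: [-2.2, 1.4, 10.0]
width: 0.187
gripper_force: 40.0
clock: 23.0
position: [0.4433, -0.1426, 0.1027]
ee_rot: [2.386, 2.043, 0.001]
force: [0.3, 0.4, -2.2]
width: 0.184
gripper_force: 40.0
t 23.0 pos [ 0.4433 -0.1426  0.1027] w 0.183579747262827 units [-0.588  -0.0307  0.0091] in final axes [-0.588  -0.0306  0.0091] turn [ 0.0052 -0.0011  0.0021]
```

```bash
python3 -m pendant '{"slide":[[-0.11,-0.006,0],[-0.119,-0.006,0],[-0.119,-0.006,0],[-0.12,-0.006,0],[-0.12,-0.006,0],[0,0,0],[0,0,0]],"dr":[[0,0,0],[0,0,0],[0,0,0],[0,0,0],[0,0,0],[0,0,0],[0,0,0]],"claw":[0,0,0,0,0,0,0]}' 40;  python3 go.py .407 -.3155 .034 -.155;  python3 - <<'E'
from cell import arm
from h import *
c=arm.calibration("wrist");print(proj(c,[.407,-.3155,.016]))
cv2.imwrite("pics/s8.png",np.vstack([arm.get_image("wrist")[60:310,:,::-1],cv2.resize(arm.get_image("scene")[110:200,80:280,::-1],None,fx=2.56,fy=2.56)]))
E
```

```text
clock: 23.7
position: [0.406, -0.3158, 0.1014]
ee_rot: [-2.387, -2.039, 0.001]
force: [0.2, 2.0, -1.5]
width: 0.188
gripper_force: 40.0
t 23.7 pos [ 0.406  -0.3158  0.1014] w 0.18820741363963994 units [0.0013 0.0036 0.2247] in final axes [0.0015 0.003  0.2247] turn [-0.0199 -0.007  -0.0178]
[252.5951 192.9507]
```

View pics/s8.png

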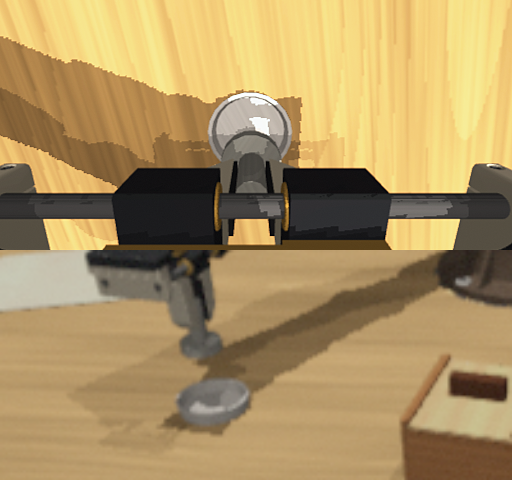

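The dish rim is centred at about (250,194) in the wrist frame, and the target projects to (252.6,193). Lowering.

```bash
python3 -m pendant '{"slide":[[0,0,0.09],[0,0,0.08],[0,0,0.04],[0,0,0.01],[0,0,0],[0,0,0]],"dr":[[0,0,0],[0,0,0],[0,0,0],[0,0,0],[0,0,0],[0,0,0]],"claw":[0,0,0,0,0,0]}' 40; python3 -m pendant '{"slide":[[0,0,0.007],[0,0,0],[0,0,0]],"dr":[[0,0,0],[0,0,0],[0,0,0]],"claw":[0,0,0]}' 40; python3 -m pendant '{"slide":[[0,0,0.005],[0,0,0],[0,0,0]],"dr":[[0,0,0],[0,0,0],[0,0,0]],"claw":[0,0,0]}' 40
```

```text
clock: 24.4
position: [0.4079, -0.3158, 0.0376]
ee_rot: [2.385, 2.043, 0.001]
force: [-0.0, 0.1, -1.5]
width: 0.184
gripper_force: 40.0
clock: 24.7
position: [0.4074, -0.3158, 0.0351]
ee_rot: [2.386, 2.042, 0.0]
force: [0.1, -0.4, -2.4]
width: 0.186
gripper_force: 40.0
clock: 25.0
position: [0.4072, -0.3156, 0.0332]
ee_rot: [-2.387, -2.043, -0.0]
force: [0.2, -0.1, -2.4]
width: 0.182
gripper_force: 40.0
```

```bash
python3 -m pendant '{"slide":[[0,0,0.004],[0,0,0],[0,0,0]],"dr":[[0,0,0],[0,0,0],[0,0,0]],"claw":[0,0,0]}' 40
```

```text
clock: 25.3
position: [0.4073, -0.3157, 0.0329]
ee_rot: [2.387, 2.042, 0.001]
force: [-3.4, 2.0, 13.5]
width: 0.186
gripper_force: 40.0
```

```bash
python3 -m pendant '{"slide":[[0,0,-0.003],[0,0,0],[0,0,0],[0,0,0],[0,0,-0.05],[0,0,-0.15],[0,0,-0.16],[0,0,-0.16],[0,0,0],[0,0,0]],"dr":[[0,0,0],[0,0,0],[0,0,0],[0,0,0],[0,0,0],[0,0,0],[0,0,0],[0,0,0],[0,0,0],[0,0,0]],"claw":[0,0.45,0.45,0.45,0.45,0.45,0.45,0.45,0.45,0.45]}'
python3 - <<'E'
from cell import arm
from h import *
cv2.imwrite("pics/s9.png",cv2.resize(arm.get_image("scene")[120:320,130:435,::-1],None,fx=2.6,fy=2.6))
E
```

```text
clock: 26.3
position: [0.4079, -0.3159, 0.1901]
ee_rot: [2.385, 2.042, 0.002]
force: [-0.7, 0.9, -0.4]
width: 0.452
gripper_force: 0.0
```

View pics/s9.png

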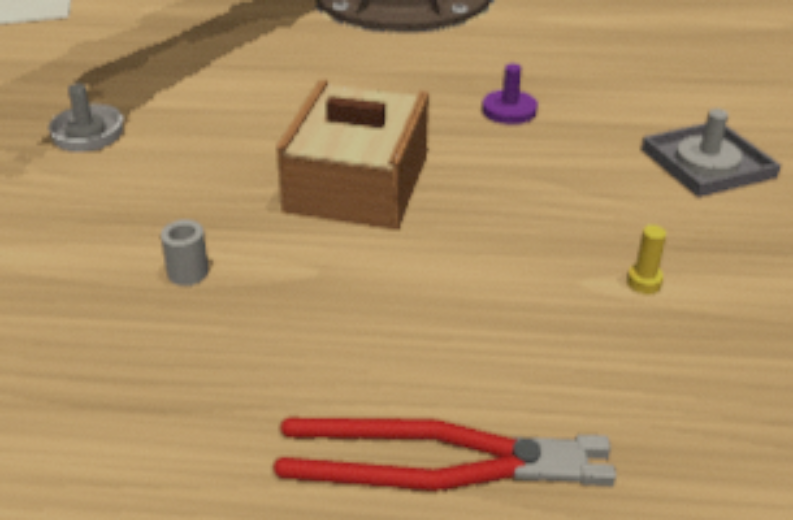

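The middle punch stands in the dish (85,115), the wide one stands in the tray (712,145), and the cover is flush on the case. The sleeve and pliers have not moved. Handing in.

```bash
python3 -c "
from cell import arm
print(arm.sign_off())"
```

```text
the job is handed in; nothing more can be done
None
```

All three punches stand upright in their targets (wide in the tray, middle in the dish, narrow in the case with its cover slid shut), the sleeve and pliers were left alone, and the job was handed in at about 26 s; the hand-in call did not report a verdict.

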